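# Find the lid that snaps onto the lancet canister

### The job

The used-lancet canister is to be closed: of the three look-alike lids on the tray only one is made for it, and only trying them on shows which. Press the right lid fully home until it snaps over the rim and by itself holds the canister's sprung seal disc down; leave the other two lids lying on the tray, and do not disturb the cartons and the tub of tubes standing around.

Things in the scene. Friction and masses are not known exactly. Their poses are not given: they have to be found in the camera images.
- canister: upright white plastic cylinder, 100 mm across, 110 mm high, fixed to the desk; origin at the centre of its underside, z up; its turn does not matter. Neck 76 mm across, 28 mm tall; four rounded sprung noses stand 4 mm out of the neck, 14 mm below the rim, and yield inward. The noses are all that holds a lid on
- canister_mouth (a point): centre of the canister's rim, on its axis, 110 mm above the desk. A lid is home with its skirt edge 22 mm below the rim and the top of its bar 34 mm above it. The right lid meets the noses 11 to 13 mm above home and takes some 10 to 20 N straight down to snap; a too narrow one stops with its skirt edge on the rim, 22 mm above home; a too wide one passes the noses freely. No wrong lid can be forced on
- seal_disc (a joint): travel in m of the sprung seal disc in the canister's mouth, 60 mm across: 0 with its top 6 mm above the rim, grows as it is pressed down, range 0 to 0.008. It pushes up with 4 N at 0 and 5 N at 0.006, more than the weight of all three lids, so a too wide lid is lifted again. About 0.006 with the right lid snapped on
- tray: fixed flat grey tray, 124 by 390 by 8 mm, with an edging 3 mm higher and 4 mm wide; origin at the centre of its underside, x across it, y along it. Three lids lie on it at the start, skirt down, in a row along y, 123 mm apart, in an order that changes. They differ only in the hidden bead inside the skirt's lower edge: one too narrow, one right, one too wide for the canister
- start_left (a point): centre of the bar grip (half-way up, 41 mm above the skirt edge) of the lid lying at the tray's +y end at the start; fixed to the tray, does not follow the lid. Every lid: white, round, 102 mm across, about 0.11 kg; ribbed skirt and flat top together 26 mm high; on top an upright bar 62 mm long (along the tray's x), 14 mm thick (along its y), 30 mm high
- start_middle (a point): centre of the bar grip of the lid lying in the middle of the tray at the start; fixed to the tray, does not follow the lid; axes as the tray's
- start_right (a point): centre of the bar grip of the lid lying at the tray's -y end at the start; fixed to the tray, does not follow the lid; axes as the tray's
- lancet_carton: white and red carton, 60 by 90 by 45 mm, loose bystander; origin at the centre of its underside
- swab_carton: white and blue carton, 68 by 105 by 60 mm, loose bystander; origin at the centre of its underside
- tube_tub: clear tub with used sample tubes, 107 mm across, 118 mm high, loose bystander; origin at the centre of its underside
There are look-alikes about, which are no part of the job. What is shaped like the canister but blue or red is not meant.

How it is judged:
By the outcome, as a careful person would: the job done as asked, in the order asked, and still so for the second after the job is handed in, with the robot touching nothing.
It also fails if it takes over 72 s, if anything falls off the work surface, if the arm or the gripper's body presses on something with over 40 N, if the wrist force passes 120 N, or if a joint passes its speed limit or range.

### The arm

A 7-joint arm with a two-finger parallel gripper is mounted at the origin on a cart in front of the work surface, level with it; the furniture and walls round the work are solid. World frame = base frame: x ahead of the robot, y to its left, z up, the work surface at z = 0. Lengths are in m, angles in rad, forces in N, time in s.
With the tool pointing down it reaches from about 0.4 to 0.875 m from the base axis. Payload 4.4 kg.
Tool frame: the origin (TCP) lies on the centre line of the jaws, within the pads' length; the fingertips stand env.nose_length ahead of it and the grasp point (between the pads) lies 3 mm ahead of it (env.nose_length is the distance from the TCP to the fingertips, in m); z points along the fingers, y is the line along which they close (so a half turn about z gives the same grasp; the last joint's range is limited). The gripper opens to 85 mm and grips with 20 to 120 N. Pads are 22 mm wide; open, the fingers measure 114 mm over their backs; the gripper's body (76 mm by 85 mm) begins 54 mm behind the grasp point. The pads swing forward as they close: fully open they stand 13 mm farther back than shut.
Start: joints at [-1.232, 0.628, 0.038, 1.517, -0.027, 0.996, -0.02], TCP at [0.256, 0.597, 0.253] pointing down, gripper open.
Joint ranges: [-3.06, 3.06], [-0.37, 2.12], [-1.25, 1.32], [0.18, 2.47], [-1.1, 4.24], [0.23, 1.98], [-2.94, 2.94]. Speed limits (rad/s): [2.57, 2.57, 3.14, 3.14, 3.14, 3.14, 3.14].

### API

Orientations are given as a 3x3 rotation matrix whose columns are the frame's x, y, z axes.
In Python, from workcell import env, cams gives the robot as it stands. The module is installed in compiled form; this text tells all that it offers.
- The arm moves only by the tool move_arm, never from a script. Its argument "motion" is a list that holds one entry, the list of rows, each a list of 6 numbers: the shift along the tool's x, y, z normalised to -1 to 1, where 1 is 0.5 m, then the turn, a rotation vector about the tool's x, y, z normalised to -1 to 1, where 1 is 90 degrees. In form: [[[x, y, z, rx, ry, rz], ...]]. A call has 1 to 20 rows; each row shifts and turns the commanded pose from where the row before left it, along the tool's axes as they then stand; what a row does not reach is not made up. A row lasts 1/12 s, in which the tool goes at most 41.7 mm and 7.16 degrees, less where a joint would pass 70% of its speed; a pose out of reach is approached as far as the arm can. A call with a number of a shift or a turn outside -1 to 1 is refused whole. A call with a gripper value outside its range is refused whole. "hand" is the gripper's target within -1 to 1 (fully open at 1, half-way at 0, shut at -1), set as the call begins (left out, the last holds). The fingers move at their own pace and stop on an object; the grip force is fixed at half the most. Time passes only in rows, so rows that do not move let the fingers close. It gives the time, the measured TCP pose, the force, the opening and the grip force at its end, in the units of the state.
- env.get_obs(): the state, without advancing time (a new reading comes with each control period).
- cams.capture(name): name is "scene" or "top"; returns the picture (400x640x3 uint8, blue, green, red); there is no depth.
- cams.calibration(name): a dict with "K" (3x3 intrinsics, pixels), "distortion" ([k1, k2, p1, p2, k3] as OpenCV has them; the pictures are not rectified), "origin" and "orientation" of the camera in the world. Camera axes: x right, y up, looking along -z (the intrinsics and any distortion apply to the point x, -y, -z); pixel columns grow to the right and rows downward; lengths in m; the calibration is good to about 2 mm. A picture is of the moment at which its call begins. calibration takes no time and is no camera call.
- env.finish_job(): hands the job in; it is judged then, once.
The state is a dict: "clock": time; "joint_pos": joint angles; "qvel": joint speeds; "effort": joint torques, N m; "ee_pos": TCP position; "tool_rot": TCP orientation; "force": force on the tool from outside, world axes, zero at the start; "moment": the same for the moment, N m; "gripper_width": finger opening in m; "grasp_force": force on a finger pad.
Only numpy, scipy, OpenCV 4.12 (cv2) and the standard library are available. Lean on these libraries where they do the work, as an engineer would, in place of code of your own. Each camera call takes 0.05 s, during which the arm holds its last target. There are 200 camera calls.

## Working session

There is one attempt and no reset: what is moved stays moved. The work goes in short steps, Python scripts to look and compute and a tool call to move; the robot and the scene stay as the last step left them, time stands still between calls to the robot, and variables do not carry over. Pictures are saved under pics/ and viewed, at most 10 in all, crops included, and the job is handed in when it is done.

Besides the shell and the picture viewer there is one more tool, called as name(argument=value, ...), one argument or row to a line, values as JSON. move_arm: Moves the arm, as the interface text tells. Scaled input: -1 to 1 covers 0.5 m each way for a shift and 90 degrees each way for a turn. Its arguments: {"type":"object","properties":{"motion":{"type":"array","items":{"type":"array","items":{"type":"array","items":{"type":"number","minimum":-1,"maximum":1}}}},"hand":{"type":"number"}},"required":["motion"]}

```bash
mkdir -p pics; python3 - <<'E'
from workcell import env, cams
import cv2
for n in("scene","top"):
    cv2.imwrite(f"pics/{n}0.png",cams.capture(n)); c=cams.calibration(n); print(c)
o=env.get_obs(); print(o, env.nose_length)
E
```

```text
{'K': array([[441.59209685,   0.        , 316.18461998],
       [  0.        , 441.59209685, 205.14682062],
       [  0.        ,   0.        ,   1.        ]]), 'distortion': array([0.02091498, 0.        , 0.        , 0.        , 0.        ]), 'origin': array([ 0.04098477, -0.61632854,  0.83228879]), 'orientation': array([[ 0.71495482,  0.50290765, -0.48571956],
       [-0.6989144 ,  0.49526555, -0.51597549],
       [-0.01892786,  0.70837556,  0.70558189]])}
{'K': array([[438.57831115,   0.        , 325.0537635 ],
       [  0.        , 438.57831115, 197.13991285],
       [  0.        ,   0.        ,   1.        ]]), 'distortion': array([-0.10936472,  0.        ,  0.        ,  0.        ,  0.        ]), 'origin': array([ 0.39305337, -0.06733699,  1.18049946]), 'orientation': array([[-0.00989224,  0.98613052, -0.16567662],
       [-0.99994315, -0.00909585,  0.00556493],
       [ 0.00398078,  0.16572225,  0.98616443]])}
{'clock': 0.1, 'joint_pos': array([-1.23179038,  0.62928466,  0.03846599,  1.51826325, -0.02700924,
        0.99632385, -0.01998908]), 'qvel': array([ 0.00070876, -0.00055729, -0.00181954, -0.00361518, -0.00156396,
       -0.0001596 , -0.00052391]), 'effort': array([ 3.46007670e-03, -5.64543915e+01,  1.23072356e+00, -1.93975657e+01,
        1.13226110e-02,  5.51710662e-03,  9.20218952e-06]), 'ee_pos': array([0.25576796, 0.59698701, 0.25246282]), 'tool_rot': array([[-9.19174449e-01,  3.93850076e-01, -6.70959131e-04],
       [ 3.93850647e-01,  9.19173008e-01, -1.62768147e-03],
       [-2.43349498e-05, -1.76038091e-03, -9.99998450e-01]]), 'force': array([-0.70455509,  0.49616059,  0.72609568]), 'moment': array([-0.0317595 ,  0.00281043,  0.04866467]), 'grasp_force': 0.0, 'gripper_width': 0.08559139664013055} 0.022
```

View pics/scene0.png

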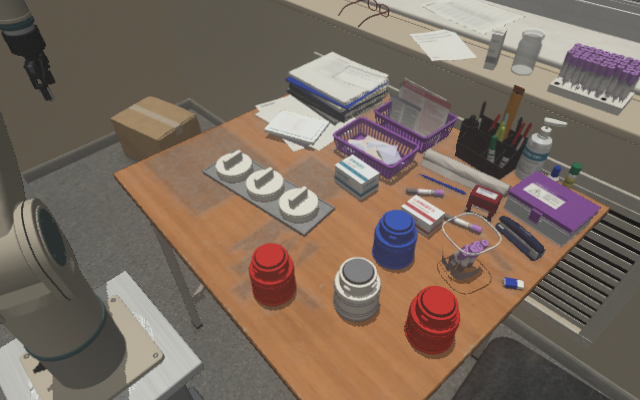

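View pics/top0.png

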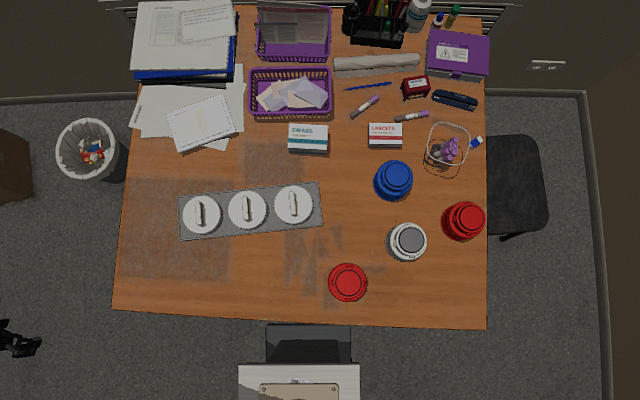

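The scene picture shows the three lids on the tray near (234,165), (265,183) and (298,204), and the white canister at (357,288). In the top picture the bars are near (202,214), (247,209) and (294,204), and the canister's disc is at (411,240). I'll zoom in to measure these more exactly.

```bash
cat > h.py <<'E'
import numpy as np, cv2
from workcell import env, cams
def ray(n,px,z):
    c=cams.calibration(n)
    u=cv2.undistortPoints(np.array([[px]],float),c["K"],c["distortion"])[0,0]
    d=np.array(c["orientation"])@np.array([u[0],-u[1],-1]); o=np.array(c["origin"])
    return o+d*(z-o[2])/d[2]
def proj(n,P):
    c=cams.calibration(n); q=np.array(c["orientation"]).T@(np.array(P,float)-c["origin"])
    return cv2.projectPoints(np.array([[q[0],-q[1],-q[2]]]),np.zeros(3),np.zeros(3),c["K"],c["distortion"])[0][0,0]
E
python3 - <<'E'
from h import *
t=cv2.imread("pics/top0.png"); s=cv2.imread("pics/scene0.png")
a=cv2.resize(t[175:250,170:330],None,fx=5,fy=4,interpolation=cv2.INTER_CUBIC)
a=cv2.resize(t[175:245,170:330],(800,350),interpolation=cv2.INTER_CUBIC)
b=cv2.resize(t[215:265,380:440],(300,250),interpolation=cv2.INTER_CUBIC)
c=cv2.resize(s[245:325,320:400],(250,250),interpolation=cv2.INTER_CUBIC)
cv=np.zeros((600,800,3),np.uint8); cv[:350]=a; cv[350:,:300]=b; cv[350:,320:570]=c
cv2.imwrite("pics/z.png",cv)
for p in((202,214),(247,209),(294,204)): print(ray("top",p,.064))
print(ray("top",(411,240),.116))
for p in ((177,197),(181,241),(318,182),(323,226)): print(ray("top",p,.011))
E
```

```text
[0.53936972 0.24487002 0.064     ]
[0.55149032 0.12781275 0.064     ]
[0.56344963 0.00651347 0.064     ]
[ 0.46409135 -0.28165831  0.116     ]
[0.59365387 0.33102899 0.011     ]
[0.4734371  0.31485684 0.011     ]
[ 0.63146358 -0.05516388  0.011     ]
[ 0.5112837 -0.067667   0.011    ]
```

View pics/z.png

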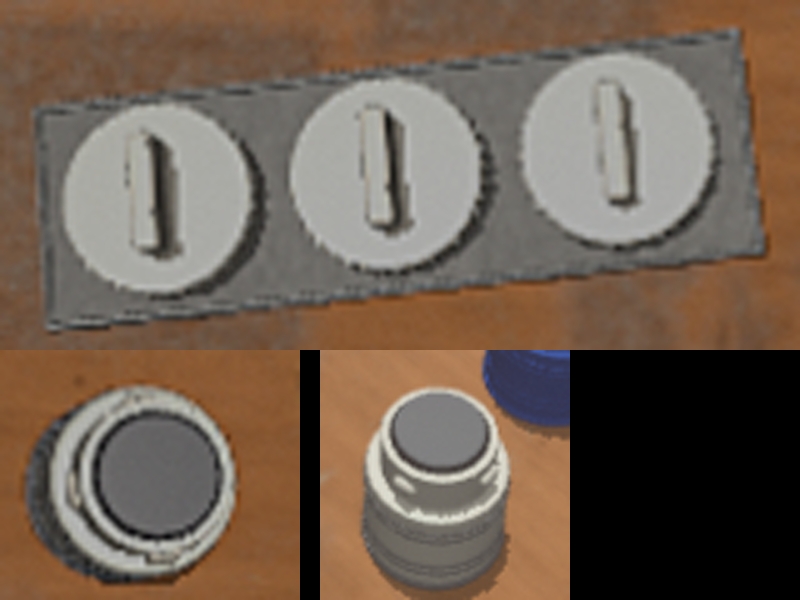

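```bash
python3 - <<'E'
from h import *
from scipy.optimize import least_squares
for p in ((201.6,214.6),(247.1,209.8),(293.4,205)): print("lid",ray("top",p,.032))
# disc contours, both cams; jointly fit with circle r=.03 z=.116 in each cam
for n,c0 in (("top",(411.4,239.8)),("scene",(358.4,270.7))):
    g=cv2.imread(f"pics/{n}0.png").astype(int); 
    x,y=map(int,c0); print(n,g[y,x-20:x+21].mean(1).astype(int))
    gr=g.mean(2); sat=g.max(2)-g.min(2)
    ref=gr[y-3:y+4,x-3:x+4].mean()
    m=((abs(gr-ref)<22)&(sat<25)).astype(np.uint8); m[:, :x-25]=0; m[:,x+25:]=0; m[:y-25]=0; m[y+25:]=0
    k,l,st,ce=cv2.connectedComponentsWithStats(m,connectivity=4); i=l[y,x]; print(st[i],ce[i],ray(n,ce[i],.116))
# tray outline
t=cv2.imread("pics/top0.png").astype(int); sat=t.max(2)-t.min(2)
m=(sat<28).astype(np.uint8); m[:,:165]=0;m[:,335:]=0;m[:170]=0;m[255:]=0
m=cv2.morphologyEx(m,cv2.MORPH_OPEN,np.ones((3,3)))
cs=max(cv2.findContours(m,0,2)[0],key=cv2.contourArea)
w=np.array([ray("top",p[0],.011)[:2] for p in cs]).astype(np.float32)
print(cv2.minAreaRect(w))
E
```

```text
lid [0.54196263 0.25484401 0.032     ]
lid [0.55388818 0.13309948 0.032     ]
lid [0.56566905 0.01021607 0.032     ]
top [172 175 145 116  63 159 189  87  39 100 106 101 103 104 101 102 102 101
  99 101 100  99 101 100 100  99  99 100  99  99  99  97  80  99 182 154
  75  92  93  97  94]
[400 229  25  23 429] [411.29370629 239.68997669] [ 0.46483618 -0.28240938  0.116     ]
scene [147 183 211 194 112  83 122 128 128 128 129 129 128 128 129 128 129 129
 129 128 129 128 128 128 128 128 127 126 127 127 127 127 127 127 115  88
 152 212 195 124 128]
[344 259  30  23 537] [358.03724395 269.90502793] [ 0.46459514 -0.28326257  0.116     ]
((0.5546402335166931, 0.13413751125335693), (0.12546969950199127, 0.3904091715812683), 5.806737899780273)
```

move_arm(
  motion=[
    [[0,0,0,0,0,-0.064],[0,0,0,0,0,-0.064],[0,0,0,0,0,-0.064],[0,0,0,0,0,-0.064],[0,0,0,0,0,-0.065],[-0.025,-0.0614,0,0,0,0],[-0.025,-0.0614,0,0,0,0],[-0.025,-0.0614,0,0,0,0],[-0.025,-0.0614,0,0,0,0],[-0.025,-0.0614,0,0,0,0],[-0.025,-0.0614,0,0,0,0],[-0.025,-0.0614,0,0,0,0],[-0.025,-0.0614,0,0,0,0],[-0.025,-0.0614,0,0,0,0],[-0.025,-0.0614,0,0,0,0],[-0.025,-0.0614,0,0,0,0],[-0.025,-0.0614,0,0,0,0],[-0.025,-0.0614,0,0,0,0],[-0.025,-0.0614,0,0,0,0],[-0.025,-0.0614,0,0,0,0]],
  ],
  hand=1,
)

```text
clock: 1.77
ee_pos: [0.4885, 0.1562, 0.2531]
tool_rot: [[-0.995, -0.099, -0.001], [-0.099, 0.995, -0.0], [0.001, -0.0, -1.0]]
force: [0.2, -0.9, 0.0]
gripper_width: 0.0853
grasp_force: 0.0
```

```bash
cat > d.py <<'E'
import sys
from h import *
o=env.get_obs(); R=np.array(o["tool_rot"]); T=np.array([float(a) for a in sys.argv[1:4]])
yaw=np.degrees(np.arctan2(R[1,1],R[0,1]))
d=R.T@(T-o["ee_pos"])
print("clk",o["clock"],"pos",np.round(o["ee_pos"],4),"yaw",round(yaw,2),"z",np.round(R[:,2],4),"F",np.round(o["force"],1),"w",round(o["gripper_width"],4))
print("delta m",np.round(d,4),"norm units",np.round(d/.5,4))
E
python3 d.py .566 .0112 .06
```

```text
clk 1.7667 pos [0.4885 0.1562 0.2531] yaw 95.7 z [-6.e-04 -2.e-04 -1.e+00] F [ 0.2 -0.9  0. ] w 0.0853
delta m [-0.0628 -0.152   0.1931] norm units [-0.1256 -0.3039  0.3862]
```

move_arm(
  motion=[
    [[-0.0251,-0.0608,0.02,0,0,0],[-0.0251,-0.0608,0.02,0,0,0],[-0.0251,-0.0608,0.02,0,0,0],[-0.0251,-0.0608,0.02,0,0,0],[-0.0252,-0.0607,0.02,0,0,0],[0,0,0.051,0,0,0],[0,0,0.051,0,0,0],[0,0,0.051,0,0,0],[0,0,0.051,0,0,0],[0,0,0,0,0,0],[0,0,0,0,0,0]],
  ],
)

```text
clock: 2.68
ee_pos: [0.5647, 0.0129, 0.1003]
tool_rot: [[-0.995, -0.099, -0.004], [-0.099, 0.995, -0.0], [0.004, 0.0, -1.0]]
force: [0.8, -1.0, 0.4]
gripper_width: 0.0853
grasp_force: 0.0
```

```bash
python3 d.py .566 .0112 .06; python3 - <<'E'
from h import *
t=cv2.resize(cams.capture("scene")[150:250,230:390],(800,500),interpolation=cv2.INTER_CUBIC); cv2.imwrite("pics/g1.png",t)
E
```

```text
clk 2.6833 pos [0.5647 0.0129 0.1003] yaw 95.7 z [-3.5e-03 -2.0e-04 -1.0e+00] F [ 0.8 -1.   0.4] w 0.0853
delta m [-0.0013 -0.0018  0.0402] norm units [-0.0025 -0.0036  0.0805]
```

View pics/g1.png

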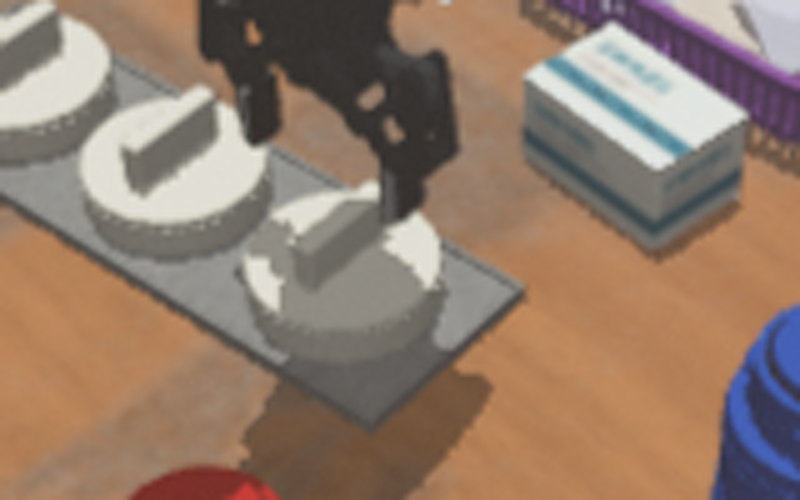

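The crop shows the open fingers, at about (260,115) and (400,190), straddling the right lid's bar at (340,240). I'll go down and grip it.

move_arm(
  motion=[
    [[-0.0025,-0.0036,0.0135,0,0,0],[0,0,0.0134,0,0,0],[0,0,0.0134,0,0,0],[0,0,0.0134,0,0,0],[0,0,0.0134,0,0,0],[0,0,0.0134,0,0,0],[0,0,0,0,0,0]],
  ],
)

```text
clock: 3.32
ee_pos: [0.5663, 0.0112, 0.0595]
tool_rot: [[-0.995, -0.099, -0.002], [-0.099, 0.995, -0.0], [0.002, 0.0, -1.0]]
force: [-0.2, -0.7, 0.1]
gripper_width: 0.0855
grasp_force: 0.0
```

move_arm(
  motion=[
    [[0,0,0,0,0,0],[0,0,0,0,0,0],[0,0,0,0,0,0],[0,0,0,0,0,0],[0,0,0,0,0,0],[0,0,0,0,0,0],[0,0,0,0,0,0],[0,0,0,0,0,0],[0,0,0,0,0,0],[0,0,0,0,0,0]],
  ],
  hand=-1,
)

```text
clock: 4.15
ee_pos: [0.5675, 0.0112, 0.0614]
tool_rot: [[-0.995, -0.099, 0.001], [-0.099, 0.995, -0.0], [-0.001, -0.0, -1.0]]
force: [0.2, 0.0, 6.2]
gripper_width: 0.0129
grasp_force: 59.0
```

```bash
python3 d.py .4647 -.2828 .20
```

```text
clk 4.15 pos [0.5675 0.0112 0.0614] yaw 95.69 z [ 7.e-04 -0.e+00 -1.e+00] F [0.2 0.  6.2] w 0.0129
delta m [ 0.1314 -0.2823 -0.1386] norm units [ 0.2628 -0.5647 -0.2772]
```

move_arm(
  motion=[
    [[0,0,-0.02,0,0,0],[0,0,-0.05,0,0,0],[0,0,-0.07,0,0,0],[0,0,-0.07,0,0,0],[0,0,-0.067,0,0,0],[0.0263,-0.0565,0,0,0,0],[0.0263,-0.0565,0,0,0,0],[0.0263,-0.0565,0,0,0,0],[0.0263,-0.0565,0,0,0,0],[0.0263,-0.0565,0,0,0,0],[0.0263,-0.0565,0,0,0,0],[0.0263,-0.0565,0,0,0,0],[0.0263,-0.0565,0,0,0,0],[0.0263,-0.0565,0,0,0,0],[0.0263,-0.0565,0,0,0,0],[0,0,0,0,0,0],[0,0,0,0,0,0],[0,0,0,0,0,0]],
  ],
)

```text
clock: 5.65
ee_pos: [0.4642, -0.2823, 0.1995]
tool_rot: [[-0.995, -0.099, -0.0], [-0.099, 0.995, 0.001], [0.0, 0.001, -1.0]]
force: [0.4, 0.9, -0.6]
gripper_width: 0.013
grasp_force: 58.7
```

```bash
python3 d.py .4647 -.2828 .175; python3 - <<'E'
from h import *
a=cams.capture("scene"); b=cams.capture("top"); cv2.imwrite("pics/s2.png",a); cv2.imwrite("pics/t2.png",b)
c=np.zeros((480,800,3),np.uint8)
c[:, :400]=cv2.resize(a[210:330,300:400],(400,480),interpolation=cv2.INTER_CUBIC)
c[:, 400:]=cv2.resize(b[190:310,360:460],(400,480),interpolation=cv2.INTER_CUBIC)
cv2.imwrite("pics/g2.png",c)
E
```

```text
clk 5.65 pos [ 0.4642 -0.2823  0.1995] yaw 95.69 z [-3.e-04  1.e-03 -1.e+00] F [ 0.4  0.9 -0.6] w 0.013
delta m [-0.0004 -0.0006  0.0245] norm units [-0.0008 -0.0011  0.0491]
```

View pics/g2.png

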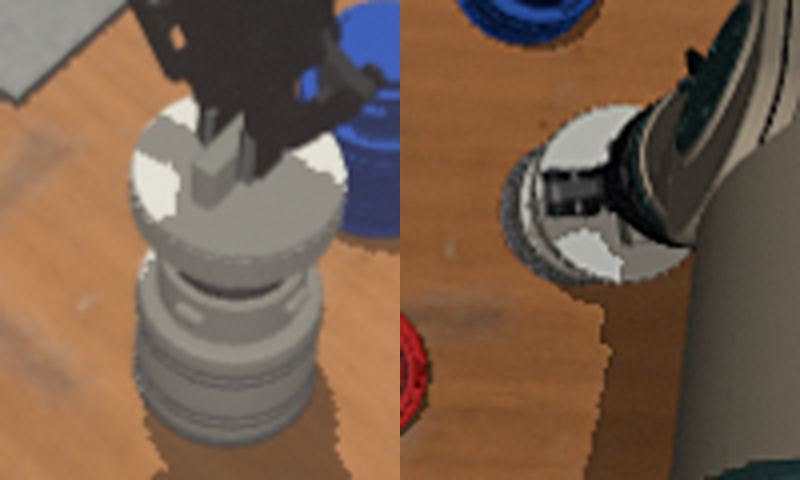

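The left crop shows the lid held above the canister, with its edges at columns of about 131 and 347. The right crop shows the lid partly hidden by the arm. I'll check the lid's centring by projecting the expected outline.

```bash
python3 - <<'E'
from h import *
a=np.linspace(0,2*np.pi,90)
for n,x0,y0 in (("scene",300,210),("top",360,190)):
  for z in(.172,.1461):
    P=np.array([proj(n,(.4642+.051*np.cos(t),-.2823+.051*np.sin(t),z)) for t in a])
    P=(P-[x0,y0])*4+([400,0] if n=="top" else 0); print(n,z,P.min(0).round(),P.max(0).round())
E
```

```text
scene 0.172 [129.  88.] [343. 255.]
scene 0.1461 [128. 122.] [338. 288.]
top 0.172 [536. 105.] [711. 282.]
top 0.1461 [530. 111.] [700. 283.]
```

move_arm(
  motion=[
    [[0,0,0.021,0,0,0],[0,0,0.021,0,0,0],[0,0,0.02,0,0,0],[0,0,0.004,0,0,0],[0,0,0.004,0,0,0],[0,0,0.004,0,0,0],[0,0,0.004,0,0,0],[0,0,0,0,0,0]],
  ],
)

```text
clock: 6.42
ee_pos: [0.4644, -0.2829, 0.1604]
tool_rot: [[-0.995, -0.099, -0.0], [-0.099, 0.995, 0.0], [0.0, 0.0, -1.0]]
force: [0.1, 0.6, -0.2]
gripper_width: 0.0127
grasp_force: 58.7
```

move_arm(
  motion=[
    [[0,0,0.004,0,0,0],[0,0,0.004,0,0,0],[0,0,0.004,0,0,0],[0,0,0,0,0,0]],
  ],
)

```text
clock: 6.75
ee_pos: [0.4642, -0.2828, 0.1542]
tool_rot: [[-0.995, -0.099, -0.0], [-0.099, 0.995, 0.0], [0.0, 0.0, -1.0]]
force: [-0.5, 0.4, -1.7]
gripper_width: 0.0132
grasp_force: 58.7
```

move_arm(
  motion=[
    [[0,0,0.003,0,0,0],[0,0,0.003,0,0,0],[0,0,0,0,0,0]],
  ],
)

```text
clock: 7.0
ee_pos: [0.4643, -0.2829, 0.1513]
tool_rot: [[-0.995, -0.099, -0.0], [-0.099, 0.995, 0.0], [0.0, 0.0, -1.0]]
force: [-0.2, 0.6, -0.6]
gripper_width: 0.013
grasp_force: 58.7
```

move_arm(
  motion=[
    [[0,0,0.003,0,0,0],[0,0,0,0,0,0]],
  ],
)

```text
clock: 7.17
ee_pos: [0.4643, -0.2829, 0.1498]
tool_rot: [[-0.995, -0.099, -0.0], [-0.099, 0.995, 0.0], [0.0, 0.0, -1.0]]
force: [-1.3, -0.7, -1.8]
gripper_width: 0.0129
grasp_force: 58.7
```

move_arm(
  motion=[
    [[0,0,0.003,0,0,0],[0,0,0,0,0,0]],
  ],
)

```text
clock: 7.33
ee_pos: [0.4643, -0.2829, 0.1483]
tool_rot: [[-0.995, -0.099, -0.0], [-0.099, 0.995, 0.0], [0.0, 0.0, -1.0]]
force: [-0.4, -0.0, -0.5]
gripper_width: 0.013
grasp_force: 58.7
```

move_arm(
  motion=[
    [[0,0,0.003,0,0,0],[0,0,0,0,0,0]],
  ],
)

```text
clock: 7.5
ee_pos: [0.4645, -0.283, 0.1471]
tool_rot: [[-0.995, -0.099, 0.0], [-0.099, 0.995, -0.0], [-0.0, -0.0, -1.0]]
force: [-0.6, 0.3, 2.3]
gripper_width: 0.013
grasp_force: 59.1
```

move_arm(
  motion=[
    [[0,0,0.004,0,0,0],[0,0,0,0,0,0]],
  ],
)

```text
clock: 7.67
ee_pos: [0.4646, -0.283, 0.1451]
tool_rot: [[-0.995, -0.099, 0.0], [-0.099, 0.995, -0.0], [-0.0, -0.0, -1.0]]
force: [0.0, 0.1, 2.8]
gripper_width: 0.0133
grasp_force: 59.2
```

move_arm(
  motion=[
    [[0,0,0.003,0,0,0],[0,0,0,0,0,0]],
  ],
)

```text
clock: 7.83
ee_pos: [0.4646, -0.283, 0.1436]
tool_rot: [[-0.995, -0.099, 0.0], [-0.099, 0.995, -0.0], [-0.0, -0.0, -1.0]]
force: [-0.7, -0.1, 3.6]
gripper_width: 0.0133
grasp_force: 59.3
```

Only the disc's spring pushes back, at about 4 N, so this lid is too wide. I'll put it back on the tray.

move_arm(
  motion=[
    [[0,0,-0.02,0,0,0],[0,0,-0.05,0,0,0],[0,0,-0.05,0,0,0],[-0.0263,0.0565,0,0,0,0],[-0.0263,0.0565,0,0,0,0],[-0.0263,0.0565,0,0,0,0],[-0.0263,0.0565,0,0,0,0],[-0.0263,0.0565,0,0,0,0],[-0.0263,0.0565,0,0,0,0],[-0.0263,0.0565,0,0,0,0],[-0.0263,0.0565,0,0,0,0],[-0.0263,0.0565,0,0,0,0],[-0.0263,0.0565,0,0,0,0],[0,0,0.05,0,0,0],[0,0,0.05,0,0,0],[0,0,0.05,0,0,0],[0,0,0.05,0,0,0],[0,0,0,0,0,0]],
  ],
)

```text
clock: 9.33
ee_pos: [0.5638, 0.0112, 0.0996]
tool_rot: [[-0.995, -0.1, -0.009], [-0.1, 0.995, -0.0], [0.009, 0.0, -1.0]]
force: [-0.7, -0.8, -1.5]
gripper_width: 0.0131
grasp_force: 58.7
```

```bash
python3 d.py .5673 .0112 .062
```

```text
clk 9.3333 pos [0.5638 0.0112 0.0996] yaw 95.72 z [-8.8e-03 -5.0e-04 -1.0e+00] F [-0.7 -0.8 -1.5] w 0.0131
delta m [-0.0038 -0.0004  0.0376] norm units [-0.0076 -0.0008  0.0751]
```

move_arm(
  motion=[
    [[0,0,0.014,0,0,0],[0,0,0.014,0,0,0],[0,0,0.014,0,0,0],[0,0,0.014,0,0,0],[0,0,0.007,0,0,0],[0,0,0.004,0,0,0],[0,0,0,0,0,0],[0,0,0,0,0,0]],
  ],
)

```text
clock: 10.0
ee_pos: [0.5674, 0.0112, 0.0702]
tool_rot: [[-0.995, -0.099, 0.0], [-0.099, 0.995, 0.0], [-0.0, 0.0, -1.0]]
force: [0.2, -0.2, -1.3]
gripper_width: 0.0132
grasp_force: 58.7
```

```bash
python3 d.py .5673 .0112 .062
```

```text
clk 10.0 pos [0.5674 0.0112 0.0702] yaw 95.69 z [ 3.e-04  0.e+00 -1.e+00] F [ 0.2 -0.2 -1.3] w 0.0132
delta m [ 0.0001 -0.      0.0082] norm units [ 0.0002 -0.      0.0164]
```

move_arm(
  motion=[
    [[0,0,0.006,0,0,0],[0,0,0.006,0,0,0],[0,0,0.004,0,0,0],[0,0,0.001,0,0,0],[0,0,0,0,0,0]],
  ],
)

```text
clock: 10.42
ee_pos: [0.5672, 0.0113, 0.0615]
tool_rot: [[-0.995, -0.099, -0.0], [-0.099, 0.995, 0.0], [0.0, 0.0, -1.0]]
force: [0.3, 0.3, -1.4]
gripper_width: 0.0127
grasp_force: 59.0
```

move_arm(
  motion=[
    [[0,0,0,0,0,0],[0,0,0,0,0,0],[0,0,0,0,0,0],[0,0,0,0,0,0],[0,0,0,0,0,0],[0,0,0,0,0,0],[0,0,0,0,0,0],[0,0,-0.03,0,0,0],[0,0,-0.05,0,0,0],[0,0,-0.05,0,0,0],[0,0,0,0,0,0]],
  ],
  hand=1,
)

```text
clock: 11.33
ee_pos: [0.5701, 0.0113, 0.1307]
tool_rot: [[-0.995, -0.099, 0.008], [-0.099, 0.995, 0.0], [-0.008, -0.0, -1.0]]
force: [0.5, -0.0, -0.2]
gripper_width: 0.0853
grasp_force: 0.0
```

```bash
python3 d.py .554 .1335 .0605
```

```text
clk 11.3333 pos [0.5701 0.0113 0.1307] yaw 95.68 z [ 7.6e-03  4.0e-04 -1.0e+00] F [ 0.5 -0.  -0.2] w 0.0853
delta m [0.0044 0.1232 0.0701] norm units [0.0089 0.2464 0.1402]
```

move_arm(
  motion=[
    [[0.002,0.0358,0,0,0,0],[0,0.07,0,0,0,0],[0,0.07,0,0,0,0],[0,0.07,0,0,0,0],[0,0,0.03,0,0,0],[0,0,0.04,0,0,0],[0,0,0.02,0,0,0],[0,0,0.01,0,0,0],[0,0,0,0,0,0],[0,0,0,0,0,0]],
  ],
)

```text
clock: 12.17
ee_pos: [0.5543, 0.1328, 0.0766]
tool_rot: [[-0.995, -0.098, -0.0], [-0.098, 0.995, -0.0], [0.0, -0.0, -1.0]]
force: [-1.5, -0.6, -0.5]
gripper_width: 0.0853
grasp_force: 0.0
```

```bash
python3 d.py .554 .1335 .0605
```

```text
clk 12.1667 pos [0.5543 0.1328 0.0766] yaw 95.64 z [-1.e-04 -2.e-04 -1.e+00] F [-1.5 -0.6 -0.5] w 0.0853
delta m [0.0002 0.0007 0.0161] norm units [0.0004 0.0015 0.0322]
```

move_arm(
  motion=[
    [[0,0.0015,0.01,0,0,0],[0,0,0.01,0,0,0],[0,0,0.01,0,0,0],[0,0,0,0,0,0]],
  ],
)

```text
clock: 12.5
ee_pos: [0.5534, 0.1339, 0.0607]
tool_rot: [[-0.995, -0.099, -0.001], [-0.099, 0.995, -0.0], [0.001, -0.0, -1.0]]
force: [-0.7, 0.0, -0.4]
gripper_width: 0.0854
grasp_force: 0.0
```

move_arm(
  motion=[
    [[0,0,0,0,0,0],[0,0,0,0,0,0],[0,0,0,0,0,0],[0,0,0,0,0,0],[0,0,0,0,0,0],[0,0,0,0,0,0],[0,0,0,0,0,0],[0,0,0,0,0,0],[0,0,0,0,0,0],[0,0,0,0,0,0]],
  ],
  hand=-1,
)

```text
clock: 13.33
ee_pos: [0.5542, 0.1343, 0.0619]
tool_rot: [[-0.995, -0.099, 0.001], [-0.099, 0.995, 0.0], [-0.001, 0.0, -1.0]]
force: [-0.4, -1.1, 4.4]
gripper_width: 0.0128
grasp_force: 59.0
```

```bash
python3 d.py .4645 -.2829 .20
```

```text
clk 13.3333 pos [0.5542 0.1343 0.0619] yaw 95.7 z [ 6.e-04  2.e-04 -1.e+00] F [-0.4 -1.1  4.4] w 0.0128
delta m [ 0.1306 -0.4062 -0.1383] norm units [ 0.2612 -0.8124 -0.2765]
```

move_arm(
  motion=[
    [[0,0,-0.02,0,0,0],[0,0,-0.05,0,0,0],[0,0,-0.07,0,0,0],[0,0,-0.07,0,0,0],[0,0,-0.067,0,0,0],[0.0218,-0.0677,0,0,0,0],[0.0218,-0.0677,0,0,0,0],[0.0218,-0.0677,0,0,0,0],[0.0218,-0.0677,0,0,0,0],[0.0218,-0.0677,0,0,0,0],[0.0218,-0.0677,0,0,0,0],[0.0218,-0.0677,0,0,0,0],[0.0218,-0.0677,0,0,0,0],[0.0218,-0.0677,0,0,0,0],[0.0218,-0.0677,0,0,0,0],[0.0218,-0.0677,0,0,0,0],[0.0218,-0.0677,0,0,0,0],[0,0,0,0,0,0],[0,0,0,0,0,0],[0,0,0,0,0,0]],
  ],
)

```text
clock: 15.0
ee_pos: [0.4638, -0.2823, 0.2]
tool_rot: [[-0.995, -0.099, -0.0], [-0.099, 0.995, 0.001], [0.0, 0.001, -1.0]]
force: [0.2, 0.6, -1.2]
gripper_width: 0.013
grasp_force: 58.8
```

```bash
python3 d.py .4645 -.2829 .1680
```

```text
clk 15.0 pos [ 0.4638 -0.2823  0.2   ] yaw 95.68 z [-5.0e-04  1.1e-03 -1.0e+00] F [ 0.2  0.6 -1.2] w 0.013
delta m [-0.0006 -0.0007  0.032 ] norm units [-0.0012 -0.0013  0.0641]
```

move_arm(
  motion=[
    [[-0.0012,0,0.021,0,0,0],[0,0,0.021,0,0,0],[0,0,0.02,0,0,0],[0,0,0.003,0,0,0],[0,0,0.003,0,0,0],[0,0,0,0,0,0]],
  ],
)

```text
clock: 15.5
ee_pos: [0.4646, -0.2825, 0.1654]
tool_rot: [[-0.995, -0.1, -0.001], [-0.1, 0.995, 0.001], [0.001, 0.001, -1.0]]
force: [-0.5, -0.3, -2.1]
gripper_width: 0.013
grasp_force: 58.8
```

move_arm(
  motion=[
    [[0,0,0.004,0,0,0],[0,0,0.004,0,0,0],[0,0,0,0,0,0]],
  ],
)

```text
clock: 15.75
ee_pos: [0.4647, -0.2829, 0.1619]
tool_rot: [[-0.995, -0.099, -0.0], [-0.099, 0.995, 0.0], [0.0, 0.0, -1.0]]
force: [1.4, 0.3, -1.4]
gripper_width: 0.0126
grasp_force: 58.8
```

move_arm(
  motion=[
    [[0,0,0.004,0,0,0],[0,0,0.003,0,0,0],[0,0,0,0,0,0]],
  ],
)

```text
clock: 16.0
ee_pos: [0.4646, -0.2829, 0.1583]
tool_rot: [[-0.995, -0.099, -0.0], [-0.099, 0.995, 0.0], [0.0, 0.0, -1.0]]
force: [-0.5, -0.5, -0.2]
gripper_width: 0.0127
grasp_force: 58.8
```

move_arm(
  motion=[
    [[0,0,0.003,0,0,0],[0,0,0.003,0,0,0],[0,0,0,0,0,0]],
  ],
)

```text
clock: 16.25
ee_pos: [0.4646, -0.2829, 0.1552]
tool_rot: [[-0.995, -0.099, -0.0], [-0.099, 0.995, 0.0], [0.0, 0.0, -1.0]]
force: [-0.7, 0.5, -1.0]
gripper_width: 0.013
grasp_force: 58.8
```

move_arm(
  motion=[
    [[0,0,0.003,0,0,0],[0,0,0.002,0,0,0],[0,0,0,0,0,0]],
  ],
)

```text
clock: 16.5
ee_pos: [0.4646, -0.283, 0.1531]
tool_rot: [[-0.995, -0.099, -0.0], [-0.099, 0.995, -0.0], [0.0, 0.0, -1.0]]
force: [-0.4, -0.2, 1.0]
gripper_width: 0.0128
grasp_force: 59.2
```

It makes contact about 11 mm above home, at the noses, so this looks like the right lid. I'll press in small steps.

move_arm(
  motion=[
    [[0,0,0.003,0,0,0],[0,0,0.003,0,0,0],[0,0,0,0,0,0]],
  ],
)

```text
clock: 16.75
ee_pos: [0.4649, -0.2833, 0.1511]
tool_rot: [[-0.995, -0.099, 0.001], [-0.099, 0.995, -0.001], [-0.001, -0.001, -1.0]]
force: [-1.7, 0.6, 8.0]
gripper_width: 0.0128
grasp_force: 60.0
```

move_arm(
  motion=[
    [[0,0,0.003,0,0,0],[0,0,0.003,0,0,0],[0,0,0,0,0,0]],
  ],
)

```text
clock: 17.0
ee_pos: [0.4649, -0.2832, 0.1476]
tool_rot: [[-0.995, -0.099, 0.001], [-0.099, 0.995, -0.001], [-0.001, -0.001, -1.0]]
force: [-0.8, -0.9, 2.6]
gripper_width: 0.013
grasp_force: 59.2
```

move_arm(
  motion=[
    [[0,0,0.003,0,0,0],[0,0,0.003,0,0,0],[0,0,0,0,0,0]],
  ],
)

```text
clock: 17.25
ee_pos: [0.4649, -0.2832, 0.1439]
tool_rot: [[-0.995, -0.099, 0.001], [-0.099, 0.995, -0.0], [-0.0, -0.0, -1.0]]
force: [0.6, -0.6, -1.5]
gripper_width: 0.0132
grasp_force: 58.6
```

move_arm(
  motion=[
    [[0,0,0.003,0,0,0],[0,0,0.002,0,0,0],[0,0,0,0,0,0]],
  ],
)

```text
clock: 17.5
ee_pos: [0.4647, -0.2831, 0.1418]
tool_rot: [[-0.995, -0.099, -0.0], [-0.099, 0.995, -0.0], [0.0, -0.0, -1.0]]
force: [-0.9, 0.8, 4.8]
gripper_width: 0.0126
grasp_force: 59.7
```

move_arm(
  motion=[
    [[0,0,0.002,0,0,0],[0,0,0.002,0,0,0],[0,0,0,0,0,0]],
  ],
)

```text
clock: 17.75
ee_pos: [0.4647, -0.2831, 0.1418]
tool_rot: [[-0.995, -0.099, 0.0], [-0.099, 0.995, -0.001], [-0.0, -0.001, -1.0]]
force: [-5.2, 1.6, 21.1]
gripper_width: 0.0127
grasp_force: 62.2
```

It stops hard at 0.1418, which is home. I'll ease off, release and rise.

move_arm(
  motion=[
    [[0,0,-0.0025,0,0,0],[0,0,0,0,0,0]],
  ],
)

```text
clock: 17.92
ee_pos: [0.4647, -0.2831, 0.1418]
tool_rot: [[-0.995, -0.099, 0.0], [-0.099, 0.995, -0.0], [-0.0, -0.001, -1.0]]
force: [-3.0, 0.8, 11.6]
gripper_width: 0.013
grasp_force: 60.8
```

move_arm(
  motion=[
    [[0,0,0,0,0,0],[0,0,0,0,0,0],[0,0,0,0,0,0],[0,0,0,0,0,0],[0,0,0,0,0,0],[0,0,0,0,0,0],[0,0,0,0,0,0],[0,0,-0.03,0,0,0],[0,0,-0.05,0,0,0],[0,0,-0.06,0,0,0],[0,0,-0.06,0,0,0],[0,0.07,-0.03,0,0,0],[0,0.07,0,0,0,0],[0,0.07,0,0,0,0],[0,0.07,0,0,0,0],[0,0.07,0,0,0,0],[0,0,0,0,0,0],[0,0,0,0,0,0]],
  ],
  hand=1,
)

```text
clock: 19.42
ee_pos: [0.4474, -0.1068, 0.256]
tool_rot: [[-0.995, -0.104, 0.0], [-0.104, 0.995, 0.0], [-0.0, 0.0, -1.0]]
force: [0.8, -0.8, 0.8]
gripper_width: 0.0856
grasp_force: 0.0
```

```bash
python3 - <<'E'
from h import *
a=cams.capture("scene"); b=cams.capture("top")
c=np.zeros((600,800,3),np.uint8); c[:400,:640]=a
c[400:,:320]=cv2.resize(b,(320,200)); c[400:,330:530]=cv2.resize(a[230:330,310:410],(200,200))
c[400:,540:740]=cv2.resize(b[190:290,360:460],(200,200))
cv2.imwrite("pics/end.png",c)
T=np.linspace(0,6.3,90)
for z in(.114,.120,.126): 
    P=np.array([proj("scene",(.4647+.051*np.cos(t),-.283+.051*np.sin(t),z)) for t in T]); print(z,P.min(0),P.max(0))
E
```

```text
0.114 [332.43241124 250.55788125] [383.61371183 291.94870019]
0.12 [332.45310292 248.71822013] [383.88107427 290.15606283]
0.126 [332.47400479 246.86157633] [384.15107418 288.34553053]
```

View pics/end.png

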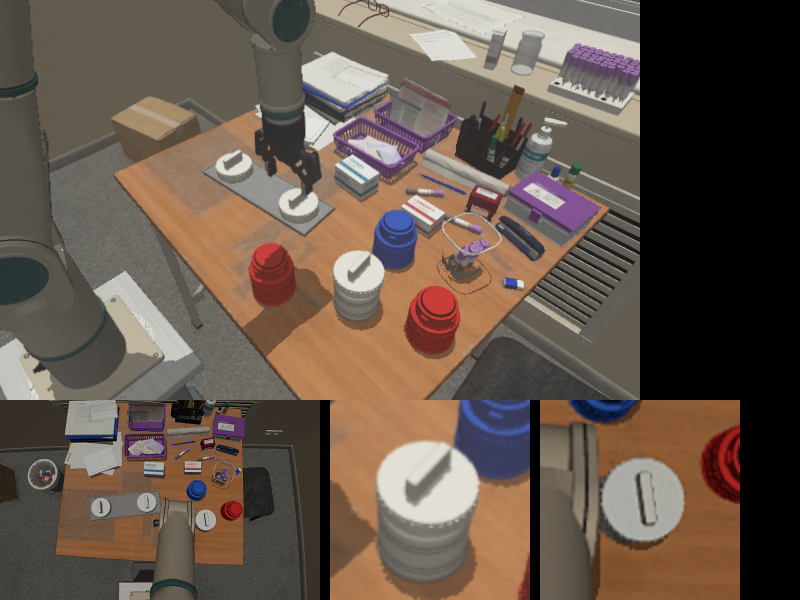

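The picture shows the lid level on the canister at (359,270). The top of its edge is at row 251, where I expect it when home. The other two lids are on the tray at (234,165) and (298,204), and nothing else has moved. I'm handing in.

```bash
python3 -c "
from workcell import env
print(env.finish_job())"
```

```text
the job is handed in; nothing more can be done
None
```

The middle lid was the right one: it is snapped fully home on the canister, the other two lids are on the tray, and the job was handed in at about 19.5 s, with no verdict returned.

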